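Set a camp tripod's leg to its mark and shut the cam lever, holding on

TASK

Put the two wood chips that lie in front of the tripod's sliding leg into the grey bin. Then draw the leg out by its pull tab until the front edge of the black band just meets the back of the collar, and while you hold it there against its cord, swing the cam lever fully shut against the leg; do not shut the lever before the leg is at its mark, and leave the other things on the tray where they are. Finish holding: the hand stays on the leg and keeps it at the mark with the lever shut, nothing is let go.

Things in the scene. Friction and masses are not known exactly. Their poses are not given: they have to be found in the camera images.
- tripod: Folded camp tripod, fixed on the aluminium tray (tray floor z = 6 mm). Origin: on the tray floor under the centre of the FRONT face of its grey collar. +x: the way its sliding leg draws out, z up; cam lever on the +y side, pull tab on the -y side. Collar: x -30..0, y -16..16 mm, 48 mm high. Beside the collar and ahead of x = -65 mm fingers have room down to the tray.
- hub (a point): Top of the tripod's round hub, 84 mm across, 60 mm high, at tripod x = -262 mm. From it to the collar runs an open-topped dark channel, 32 mm wide, 36 mm high, in which the sliding leg runs; beside it lie two folded legs (y = -47..-21 and 21..47 mm, 32 mm high, ending at x = -68 mm).
- leg (a joint): How far the sliding leg is drawn out, m: 0 fully in (start), at most 0.055; the mark needs 0.020 to 0.040, different each time. Leg: aluminium rod, 18 mm diameter, along tripod x at y = 0, axis 30 mm above the tray floor. A cord inside pulls it in with 4 to 5 N always, even with the lever shut: let go, it runs back in. Fully in, 30 mm are free between collar and pull tab.
- tab (a point): Centre of the free part of the pull tab's rear face (facing the collar), at tripod x = 30 mm + leg travel, y = -35 mm, 26 mm above the tray floor. The tab is an upright black rubber plate 14 mm thick, from y = -60 to +10 mm, 8 to 45 mm above the tray floor. A finger behind it, on the -y side of the rod, can push the leg out in +x and hold it.
- mark (a point): The length mark: front edge (towards the collar) of a black band, 10 mm wide, round the leg, seen in the open channel behind the collar; the point lies on the rod's axis. Moves with the leg; the band does not shift on it.
- collar_back (a point): Centre of the collar's back face (towards the channel and hub), at rod axis height; axes as the tripod's. The leg is at its mark when mark is at this point: the band just touches the collar from behind. At the start the mark is 20 to 40 mm behind it (-x).
- lever (a joint): Cam lever angle, rad: 0 shut (flat along the leg), 0.38 to 0.45 open at the start, stop at 0.5. Stays where it is left; about 1 N at its tip moves it, towards -y to shut. Shut, it lies at y = 12..20 mm beside the rod (whose far side is y = -9): rod and shut lever are 29 mm wide together and can be pinched between two fingers.
- lever_pivot (a point): Upright pivot of the cam lever on the collar, at tripod x = -8, y = 16 mm. The lever is a black bar 75 mm long from here, 8 mm thick, 17 to 43 mm above the tray floor, pointing along +x when shut (tip at x = 67 mm).
- lever_tip (a point): Tip of the cam lever, mid-thickness, 30 mm above the tray floor. Open it stands out to y = 53 mm at most, so a hand opened 75 mm or more straddles rod and open lever.
- bin: Grey plastic tilt-out bin, fixed, tilted 0.22 rad towards its -x side in a low dark cradle. Origin on the tray floor under its middle, z up. Box 130 (x) by 160 (y) by 75 mm deep; rims 75 to 110 mm above the tray floor, the lower rim at -x.
- bin_mouth (a point): Centre of the bin's open mouth, 91 mm above the tray floor; about 120 by 150 mm free. A chip let go here drops in.
- chip_a: Chunky wood chip, 46 (x) by 22 (y) mm, 20 mm high, about 16 g, lying on the tray ahead of the leg's tab; origin under its middle, long side along its x. Grasp it across its y.
- chip_b: Chunky wood chip, 46 (x) by 22 (y) mm, 20 mm high, about 16 g, lying on the tray ahead of the leg's tab; origin under its middle, long side along its x. Grasp it across its y.
- headlamp: Bystander, leave it alone: black headlamp housing, 36 x 74 x 36 mm, between robot and bin.
- carabiner: Bystander, leave it alone: flat titanium carabiner, 80 x 50 x 9 mm.
- whistle: Bystander, leave it alone: small white plastic whistle, 46 x 18 x 22 mm.
- bowl: Bystander, leave it alone: orange silicone bowl, 130 mm across, 50 mm high, with a red steel camping cup stuck inside it (top 75 mm above the tray floor).
- canister: Bystander, leave it alone: grey canister, 90 mm across, 88 mm high.
- flask: Bystander, leave it alone: short steel flask, 68 mm across, 110 mm high.

How it is judged (in metres and radians):
On the way, in this order (a step that is already met when the one before it is completed fails the run):
1. both wood chips are in the bin, let go (x of chip_a in the frame of bin between -0.09 and 0.075 m and y of chip_a in the frame of bin between -0.08 and 0.08 m and z of each of chip_a, chip_b in the frame of bin below 0.075 m and x of chip_b in the frame of bin between -0.09 and 0.075 m and y of chip_b in the frame of bin between -0.08 and 0.08 m and contact force between the fingers and chip_a below 0.1 N and contact force between the fingers and chip_b below 0.1 N), for 0.2 s.
2. the leg is held at its mark with the lever still open (x of mark in the frame of collar_back between -0.005 and 0.005 m and value of joint lever above 0.25 rad and contact force between the fingers and leg above 1 N), for 0.2 s.
3. the lever is shut with the leg still held at its mark (x of mark in the frame of collar_back between -0.005 and 0.005 m and value of joint lever below 0.08 rad and contact force between the fingers and leg above 1 N), for 0.2 s.
At the end, for the whole second after the job is handed in: Both chips in the bin, the band's front edge within 5 mm of the collar's back face, the lever within 0.08 rad of shut, and the fingers still pressing on the leg with more than 1 N (all of step 3 and x of chip_a in the frame of bin between -0.09 and 0.075 m and y of chip_a in the frame of bin between -0.08 and 0.08 m and z of each of chip_a, chip_b in the frame of bin below 0.075 m and x of chip_b in the frame of bin between -0.09 and 0.075 m and y of chip_b in the frame of bin between -0.08 and 0.08 m); the arm keeps its last pose, push and grip.
It fails at once if the lever is pushed most of the way shut (below 0.2 rad) while the leg is more than 10 mm off its mark (value of joint lever below 0.2 rad and not (x of mark in the frame of collar_back between -0.01 and 0.01 m)).
It fails at once if a bystander (headlamp, carabiner, whistle, bowl with its cup, canister or flask) is moved by more than 40 mm (distance of any of headlamp, carabiner, whistle, bowl, canister, flask from where it was at the start of the episode above 0.04 m).
It also fails if it takes over 67 s, if anything falls off the work surface, if the arm or the gripper's body presses on something with over 40 N, if the wrist force passes 120 N, or if a joint passes its speed limit or range.

ROBOT

A 6-joint arm with a two-finger parallel gripper is mounted at the origin on the work surface. World frame = base frame: x ahead of the robot, y to its left, z up, the work surface at z = 0. Lengths are in mm, angles in rad, forces in N, time in s.
With the tool pointing down it reaches from about 275 to 825 mm from the base axis. Payload 5.2 kg.
Tool frame: the origin (TCP) lies on the mounting face of the last link; the fingertips stand 186 mm ahead of it and the grasp point (between the pads) lies 167 mm ahead of it; z points along the fingers, x is the direction in which the jaws open and shut, and the axes are right-handed (so a half turn about z gives the same grasp; the last joint's range is limited). The gripper opens to 93 mm and grips with 3 to 60 N. Pads are 15 mm wide; open, the fingers measure 128 mm over their backs; the gripper's body (75 mm by 188 mm) begins 65 mm behind the grasp point.
Start: joints at [0.944, 0.259, 1.535, -0, 1.348, -0.203], TCP at [226.155, 501.358, 404.753] pointing down, gripper open.
Joint ranges: [-3.14, 3.14], [-0.91, 2.08], [0.19, 2.58], [-1.22, 4.36], [0.22, 2.71], [-3.12, 3.12]. Speed limits (rad/s): [2.57, 2.57, 3.14, 3.14, 3.14, 3.14].

INTERFACE

Orientations are given as a rotation vector (axis times angle).
In Python, from plant import * gives the robot as it stands. Calls block until the motion is done:
- move_ptp(position, orientation): joint-space move of the TCP to a pose.
- servo_line(position, ori=None, velocity=150): straight line of the TCP; ori=None keeps the orientation; velocity is the mean speed in mm/s.
- move_joints(angles): joint-space move.
- set_gripper(opening): opening from 0.0 (shut) to 1.0 (fully open); the grip force is fixed at half the most; returns when the fingers have stopped.
- pause(seconds).
- ik(position, orientation): joint angles nearest the present ones, or None.
- camera(name): name is "scene" or "top" or "wrist"; returns the picture (480x640x3 uint8, red, green, blue); there is no depth.
- camera_info(name): a dict with "K" (3x3 intrinsics, pixels), "eye" and "rotation" of the camera in the world; the wrist camera has in their place "mount" (4x4, takes a point from camera to tool coordinates, whose origin is the TCP and whose axes are the tool frame's). Camera axes: x right, y down, z forward; pixel columns grow to the right and rows downward; lengths in mm; the calibration is good to about 2 mm. A picture is of the moment at which its call begins: read the wrist's pose just before it. camera_info takes no time and is no camera call.
A pose or a line that the arm cannot do raises Unreachable and nothing moves.
- finish_job(): hands the job in, once; it reports no verdict.
Trained networks look in the newest picture that a camera, given by its name, has taken for a name from the list of things; names that differ only in an ending like _2 or _b are one class to them, and where a whole thing is asked for, a point or a joint stands for the part that bears it (a point fixed in the world has none). Each returns a list of dicts, best first, with "score" (0 to 1); they miss things now and then, are a little off and sometimes report something else, mostly with a low value. They report only what shows in the picture. A call takes as long as a camera call.
- regions_of(query, camera): "mask" (480x640 bool, what is visible of it).
- landmark_of(query, camera): "centre" ([x, y, z] in mm, in the coordinates of the camera as it stood for that picture, good to about 4 mm: a listed point, or the origin of a listed thing).
Readings, each from a call of its own:
- read_time(): time.
- read_joint_pos(): joint angles.
- read_dq(): joint speeds.
- read_joint_efforts(): joint torques, N m.
- read_ee_pos(): TCP position.
- read_tcp_rot(): TCP orientation.
- read_contact_force(): force on the tool from outside, world axes, zero at the start.
- read_torque(): the same for the moment, N m.
- read_grip_width(): opening from 0.0 (shut) to 1.0 (fully open).
Only numpy, scipy, OpenCV 4.12 (cv2) and the standard library are available. Lean on these libraries where they do the work, as an engineer would, in place of code of your own. Each camera call takes 0.05 s, during which the arm holds its last target. There are 200 camera calls.

## Working session

There is one attempt and no reset: what is moved stays moved. The work goes in short steps, each a Python script; the robot and the scene stay as the last script left them, time stands still between calls to the robot, and variables do not carry over. Pictures are saved under pics/ and viewed, about 8 in all and at most 12, crops included, and the job is handed in when it is done.

```bash
mkdir -p pics; ls; cat > h.py <<'E'
from plant import *
import numpy as np, cv2
from scipy.spatial.transform import Rotation as R
def save(cam,name,crop=None,scale=1):
    im=camera(cam)[:,:,::-1]
    if crop: r0,r1,c0,c1=crop; im=im[r0:r1,c0:c1]
    cv2.imwrite('pics/'+name,cv2.resize(im,None,fx=scale,fy=scale,interpolation=cv2.INTER_CUBIC))
def campose(cam):
    i=camera_info(cam)
    if 'eye' in i: return np.array(i['K']),np.array(i['eye']),np.array(i['rotation'])
    M=np.array(i['mount']); Rt=R.from_rotvec(read_tcp_rot()).as_matrix()
    return np.array(i['K']),Rt@M[:3,3]+np.array(read_ee_pos()),Rt@M[:3,:3]
def lm(q,cam,pose=None):
    K,e,r=pose or campose(cam)
    return [(round(d['score'],2),(r@np.array(d['centre'])+e).round(1).tolist()) for d in landmark_of(q,cam)]
def pix2z(u,v,z,pose):
    K,e,r=pose; d=r@np.linalg.solve(K,[u,v,1.]); return e+d*(z-e[2])/d[2]
def proj(p,pose):
    K,e,r=pose; q=K@(r.T@(np.array(p)-e)); return q[:2]/q[2]
E
python3 - <<'E'
from h import *
for c in ('top','scene'):
    i=camera_info(c); print(c,np.round(i['eye'],0),np.round(i['rotation'],2).tolist(),np.round(i['K'],0).tolist())
    save(c,c+'0.png')
    for q in 'tripod hub tab mark collar_back lever_pivot lever_tip bin bin_mouth chip_a headlamp carabiner whistle bowl canister flask'.split(): print(q,lm(q,c)[:3])
print(camera_info('wrist'), read_time(), read_tcp_rot())
E
```

```text
pics
top [ 319.   60. 1348.] [-2.15, 2.09, -0.22] [[543.0, 0.0, 317.0], [0.0, 543.0, 232.0], [0.0, 0.0, 1.0]]
tripod [(0.98, [-45.5, -304.9, 982.7])]
hub [(0.92, [-576.6, -835.9, 451.6]), (0.61, [-448.5, -707.9, 579.7])]
tab [(0.88, [-86.2, -345.5, 942.0]), (0.61, [44.7, -214.7, 1072.9]), (0.27, [650.3, 390.9, 1678.5])]
mark [(0.65, [672.5, 413.1, 1700.7]), (0.54, [-159.7, -419.0, 868.5]), (0.51, [-776.9, -1036.2, 251.4])]
collar_back [(0.66, [-104.6, -364.0, 923.6]), (0.33, [283.0, 23.6, 1311.2])]
lever_pivot [(0.73, [-195.3, -454.6, 832.9]), (0.7, [-786.0, -1045.3, 242.3]), (0.58, [-40.2, -299.6, 988.0])]
lever_tip [(0.66, [-1004.9, -1264.3, 23.3]), (0.58, [168.0, -91.3, 1196.2])]
bin [(0.58, [679.6, 420.2, 1707.8])]
bin_mouth [(0.97, [655.2, 395.9, 1683.5]), (0.69, [-103.8, -363.1, 924.4]), (0.66, [-442.0, -701.4, 586.2])]
chip_a [(0.69, [281.7, 22.4, 1309.9]), (0.68, [50.3, -209.1, 1078.5]), (0.32, [688.5, 429.1, 1716.7])]
headlamp [(0.58, [695.4, 436.1, 1723.6])]
carabiner [(0.75, [-776.3, -1035.7, 251.9])]
whistle [(0.65, [-442.9, -702.2, 585.3])]
bowl [(0.57, [-201.3, -460.7, 
[... 921 characters left out ...]
5, -522.7, 537.2])]
canister [(0.71, [1805.3, 461.1, 1521.0]), (0.61, [1566.0, 221.8, 1281.7])]
flask [(0.78, [741.2, -603.0, 456.9])]
{'K': array([[427.92428697,   0.        , 323.85106207],
       [  0.        , 427.92428697, 238.19784783],
       [  0.        ,   0.        ,   1.        ]]), 'mount': array([[ 9.99999893e-01,  2.90062493e-04,  3.59168424e-04,
         7.24872883e-01],
       [-3.79937978e-04,  9.59024218e-01,  2.83323853e-01,
        -7.95525485e+01],
       [-2.62269594e-04, -2.83323959e-01,  9.59024226e-01,
         2.01932313e+01],
       [ 0.00000000e+00,  0.00000000e+00,  0.00000000e+00,
         1.00000000e+00]])} 1.7 [-2.63889463e+00 -1.70455226e+00 -7.68389252e-05]
```

The camera rotation is a rotation vector; I'll fix the helper.

```bash
sed -i "s/np.array(i\['rotation'\])/R.from_rotvec(i['rotation']).as_matrix()/" h.py
python3 - <<'E'
from h import *
for c in ('top','scene'):
    camera(c)
    for q in 'tripod hub tab mark collar_back lever_pivot lever_tip bin bin_mouth chip_a headlamp carabiner whistle bowl canister flask'.split(): print(q,lm(q,c)[:3])
E
```

```text
tripod [(0.87, [496.5, -75.5, 2.6]), (0.29, [537.3, 312.1, 96.9]), (0.16, [545.1, 320.8, 6.1])]
hub [(0.7, [479.5, -335.9, 62.2]), (0.16, [496.8, -73.4, 3.9])]
tab [(0.9, [534.4, -47.2, 31.0]), (0.32, [754.1, -161.4, 2.8])]
mark [(0.52, [489.3, -128.1, 35.3]), (0.32, [541.1, 325.7, 5.7])]
collar_back [(0.92, [493.1, -101.1, 32.3])]
lever_pivot [(0.74, [484.1, -82.7, 35.3]), (0.71, [492.7, -128.1, 35.1])]
lever_tip [(0.68, [455.8, -9.1, 37.1])]
bin [(0.88, [543.2, 324.1, 7.3]), (0.69, [534.4, 315.2, 98.4])]
bin_mouth [(0.95, [535.4, 313.3, 99.1]), (0.39, [545.7, 24.7, 6.6])]
chip_a [(0.52, [550.8, 25.1, 7.2]), (0.46, [459.9, 52.8, 6.2]), (0.43, [489.2, -130.6, 35.6])]
headlamp [(0.67, [376.4, 158.2, 4.5])]
carabiner [(0.7, [755.6, -160.5, 2.3]), (0.15, [687.9, 402.3, 4.9])]
whistle [(0.5, [737.1, -17.1, 2.8])]
bowl [(0.76, [790.1, 154.6, 3.9])]
canister [(0.85, [714.0, -302.0, 4.4])]
flask [(0.84, [688.4, 403.0, 1.9])]
tripod [(0.7, [536.4, 316.3, 92.5]), (0.67, [499.7, -69.4, 5.0]), (0.56, [795.4, 153.8, 5.5])]
hub [(0.74, [478.7, -334.6, 63.9])]
tab [(0.66, [530.8, -48.9, 29.6])]
mark [(0.57, [495.9, -125.7, 36.6])]
collar_back [(0.9, [495.0, -104.0, 32.5]), (0.31, [552.4, 325.3, 7.1])]
lever_pivot [(0.82, [484.5, -79.0, 31.6])]
lever_tip [(0.51, [457.1, -9.9, 35.4])]
bin [(0.84, [554.0, 328.1, 5.6])]
bin_mouth [(0.75, [537.4, 318.4, 94.6])]
chip_a [(0.57, [553.6, 24.4, 6.3]), (0.42, [532.2, 316.0, 95.5])]
headlamp [(0.74, [388.5, 161.2, 7.6]), (0.22, [550.7, 29.1, 6.6])]
carabiner [(0.92, [755.2, -156.7, 6.2])]
whistle [(0.74, [736.8, -16.4, 7.6]), (0.57, [793.6, 155.0, 5.4])]
bowl [(0.97, [797.8, 155.9, 3.9]), (0.21, [493.7, -103.4, 31.5]), (0.21, [694.1, 395.6, 3.5])]
canister [(0.86, [718.5, -307.8, 2.7])]
flask [(0.83, [693.5, 396.0, 1.6]), (0.24, [464.6, 52.9, 8.7])]
```

View pics/top0.png

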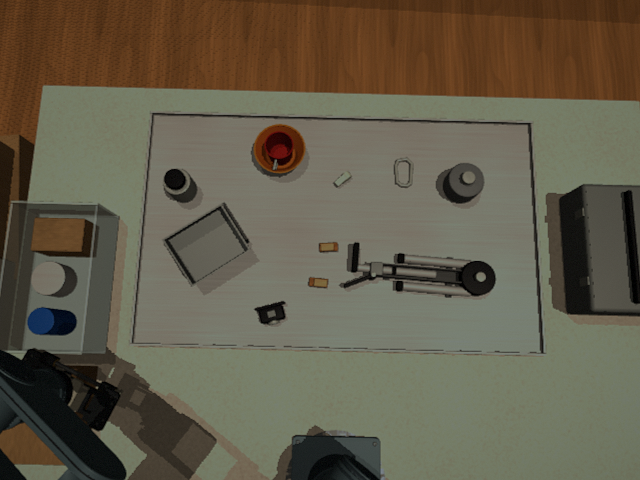

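View pics/scene0.png

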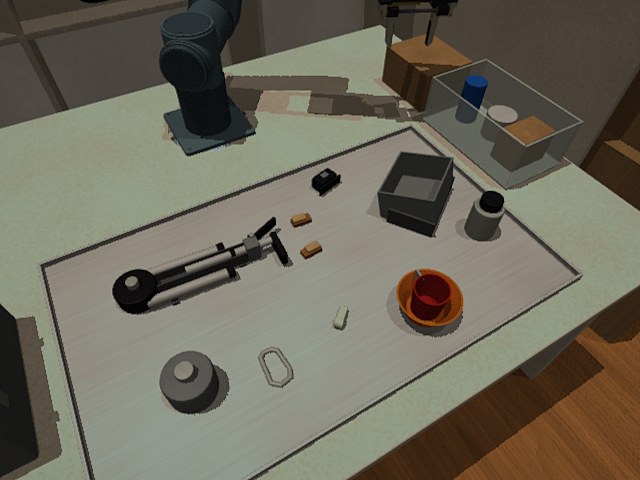

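The top view shows the tripod's hub at (478,278), its collar at (376,269) and the chips at (328,247) and (318,282). The bin is at (207,243). The scene view agrees. Next I look from nearer with the wrist camera.

```bash
cat >> h.py <<'E'
def down(a):  # tool x axis at world angle a, z down
    x=np.array([np.cos(a),np.sin(a),0]); z=np.array([0,0,-1.]); return R.from_matrix(np.c_[x,np.cross(z,x),z]).as_rotvec()
E
python3 - <<'E'
from h import *
q=ik([505,20,400],down(np.pi)); print(q, ik([505,20,400],down(0)))
print(ik([510,-30,199],down(np.pi-.07)),ik([537,320,330],down(np.pi)))
move_ptp([505,20,400],down(np.pi)); print(read_time())
p=campose('wrist'); save('wrist','w1.png')
for n in 'tripod tab mark collar_back lever_pivot lever_tip chip_a'.split(): print(n,lm(n,'wrist',p)[:4])
for d in regions_of('chip_a','wrist')[:4]:
    m=d['mask']; c=cv2.findContours(m.astype(np.uint8),0,2)[0]; c=max(c,key=cv2.contourArea)
    w=np.array([pix2z(u,v,20,p)[:2] for u,v in c[:,0]],np.float32); print(d['score'],cv2.minAreaRect(w),cv2.minAreaRect(c))
E
```

```text
[-0.18144611  0.18161443  1.64637283  0.          1.31360539  2.96014655] [-1.81446106e-01  1.81614432e-01  1.64637283e+00 -4.44089210e-16
  1.31360539e+00 -1.81446106e-01]
[-0.27737308  0.42641932  1.87296992  0.          0.84220342  2.93421957] [ 3.59212887e-01  4.46550683e-01  1.44898202e+00 -4.44089210e-16
  1.24605995e+00 -2.78237977e+00]
6.0667
tripod [(0.8, [493.6, -75.3, 2.7])]
tab [(0.81, [533.0, -47.1, 30.3])]
mark [(0.89, [492.9, -126.8, 34.3])]
collar_back [(0.72, [494.3, -104.1, 34.1]), (0.48, [738.5, -13.3, 3.4])]
lever_pivot [(0.79, [480.8, -80.5, 34.4])]
lever_tip [(0.6, [455.7, -3.0, 36.7])]
chip_a [(0.75, [549.7, 26.7, 7.3]), (0.66, [464.4, 49.1, 5.1])]
0.92 ((463.1532897949219, 49.77035903930664), (49.274044036865234, 24.545574188232422), 86.91912841796875) ((371.2079772949219, 238.92079162597656), (28.06005096435547, 53.73200988769531), 5.710592269897461)
0.84 ((551.2813110351562, 27.069711685180664), (22.870960235595703, 47.05895233154297), 4.408714294433594) ((269.79998779296875, 213.60000610351562), (53.598609924316406, 26.589935302734375), 83.9909896850586)
```

View pics/w1.png

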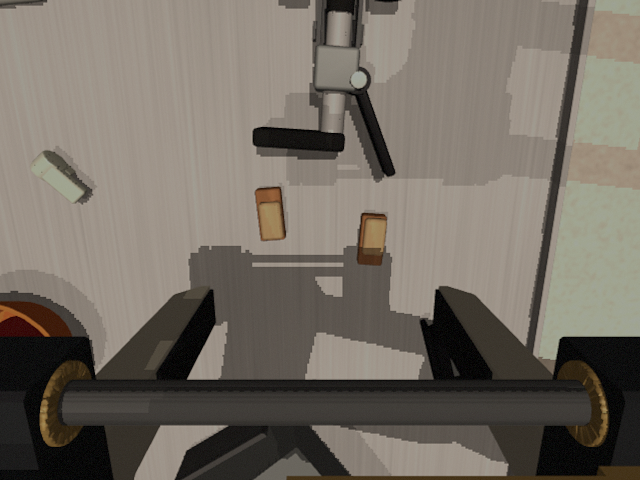

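The near view shows the chips at (270,214) and (372,239), the tab at (298,139), the open lever tip at (390,174) and the collar at (337,68). The three cameras agree to a few mm. Now the chips.

```bash
python3 - <<'E'
from h import *
set_gripper(0.65)
for (x,y,a) in ((551,26.5,.077),(463.5,50,-.054)):
    move_ptp([x,y,260],down(a)); servo_line([x,y,194],velocity=120)
    set_gripper(0.0); print('grip',read_grip_width(),read_time())
    servo_line([x,y,310],velocity=250); print(read_grip_width())
    move_ptp([534,314,308],down(0)); print(read_grip_width()); set_gripper(0.5)
    print(read_time())
save('top','top1.png',(180,320,140,420),2.5)
E
```

```text
grip 0.2291714333881304 11.3333
0.2347311529831114
0.23050088487145823
13.6833
grip 0.23280300980715563 15.9833
0.2319905531888171
0.23160592889422696
18.2833
```

View pics/top1.png

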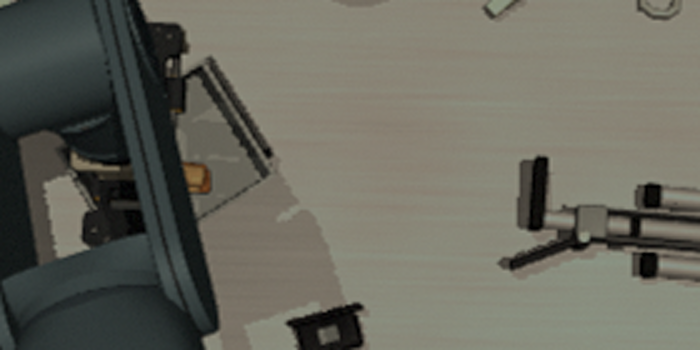

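```bash
cat >> h.py <<'E'
YAW=1.504; O=np.array([496.5,-73.9])
d=np.array([np.cos(YAW),np.sin(YAW)]); n=np.array([-d[1],d[0]])
def tp(x,y,z): return [*(O+x*d+y*n),z]      # tripod coords (mm) -> world, z world
def tri(p): q=np.array(p)[:2]-O; return [round(float(q@d),1),round(float(q@n),1),round(float(p[2]),1)]
ORI=down(YAW+np.pi/2)
E
python3 - <<'E'
from h import *
servo_line([534,314,380],velocity=300)
move_ptp(tp(15,11,290),ORI); set_gripper(1.0); print(read_time())
p=campose('wrist'); save('wrist','w2.png')
for n_ in 'tripod tab mark collar_back lever_pivot lever_tip'.split(): print(n_,[(s,tri(q)) for s,q in lm(n_,'wrist',p)[:2]])
for q in [(0,-16,54),(0,16,54),(-30,-16,54),(-30,16,54),(30,-60,51),(30,10,51)]: print(q,proj(tp(*q),p).round(1))
print('chips',[ (c,camera(c) is None,lm('chip_a',c)) for c in('top','scene')])
E
```

```text
21.775
tripod [(0.69, [31.2, -37.5, 29.9]), (0.63, [0.3, 2.1, 1.9])]
tab [(0.57, [29.7, -37.2, 32.4])]
mark [(0.81, [-54.5, 1.2, 34.1])]
collar_back [(0.87, [-29.3, 0.9, 33.6]), (0.64, [28.1, -38.0, 30.0])]
lever_pivot [(0.63, [-6.0, 16.6, 37.2])]
lever_tip [(0.92, [65.2, 48.8, 36.3])]
(0, -16, 54) [271.8 236.8]
(0, 16, 54) [332.7 236.9]
(-30, -16, 54) [269.8 179.9]
(-30, 16, 54) [333.1 179.9]
(30, -60, 51) [194.6 287.4]
(30, 10, 51) [321.4 287.5]
chips [('top', False, [(0.74, [530.1, 311.2, 46.1]), (0.64, [524.7, 306.7, 22.1])]), ('scene', False, [(0.49, [531.7, 307.5, 22.0]), (0.45, [532.4, 308.6, 42.0])])]
```

View pics/w2.png

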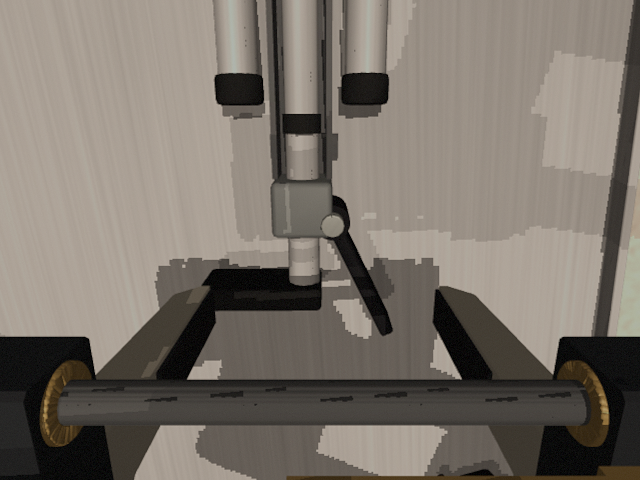

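The collar shows at (272..333,180..237), exactly where my tripod pose puts it. The front edge of the band is at row 133, column 302. Both chips are reported inside the bin (z 22 and 42–46 mm). Now I go down beside the collar and draw the leg most of the way.

```bash
cat >> h.py <<'E'
def lat(p): # row profile of the rod along tripod x at rod top (world z 45)
    im=cv2.cvtColor(camera('wrist'),cv2.COLOR_RGB2GRAY); xs=np.arange(-75,-15,1.)
    v=[]
    for x in xs:
        u,w=proj(tp(x,0,45),p).round().astype(int); v.append(int(im[w,u-3:u+4].mean()))
    return xs,v
E
python3 - <<'E'
from h import *
p=campose('wrist'); print(tri(pix2z(302,133,45,p)))
servo_line(tp(10,11,290),velocity=200)
servo_line(tp(10,11,200),velocity=150); print(read_time(),read_contact_force())
for x in (24,40):
    servo_line(tp(x,11,200),velocity=40); print(x,tri(read_ee_pos()),np.round(read_contact_force(),1))
p=campose('wrist'); xs,v=lat(p); print(list(zip(xs.astype(int).tolist(),v)))
save('wrist','w3.png'); print(proj(tp(-30,0,54),p),proj(tp(-30,0,45),p),[(s,tri(q)) for s,q in lm('mark','wrist',p)],read_time())
E
```

```text
[-52.6, 0.2, 45.0]
23.325 [-0.68995622 -0.67485716  0.6198035 ]
24 [23.9, 10.6, 200.6] [-0.3 -3.3  2.3]
40 [40.0, 10.7, 200.1] [ 1.6 -4.1  2.9]
[(-75, 102), (-74, 103), (-73, 103), (-72, 103), (-71, 104), (-70, 103), (-69, 90), (-68, 169), (-67, 169), (-66, 170), (-65, 169), (-64, 169), (-63, 168), (-62, 169), (-61, 169), (-60, 169), (-59, 169), (-58, 169), (-57, 169), (-56, 169), (-55, 170), (-54, 170), (-53, 169), (-52, 169), (-51, 169), (-50, 169), (-49, 169), (-48, 169), (-47, 170), (-46, 169), (-45, 169), (-44, 151), (-43, 27), (-42, 31), (-41, 30), (-40, 30), (-39, 30), (-38, 31), (-37, 30), (-36, 30), (-35, 29), (-34, 28), (-33, 174), (-32, 167), (-31, 170), (-30, 150), (-29, 147), (-28, 78), (-27, 113), (-26, 133), (-25, 144), (-24, 144), (-23, 145), (-22, 144), (-21, 143), (-20, 143), (-19, 142), (-18, 143), (-17, 121), (-16, 121)]
[285.79864095 140.75886095] [288.32712632 138.86853062] [] 24.525
```

View pics/w3.png

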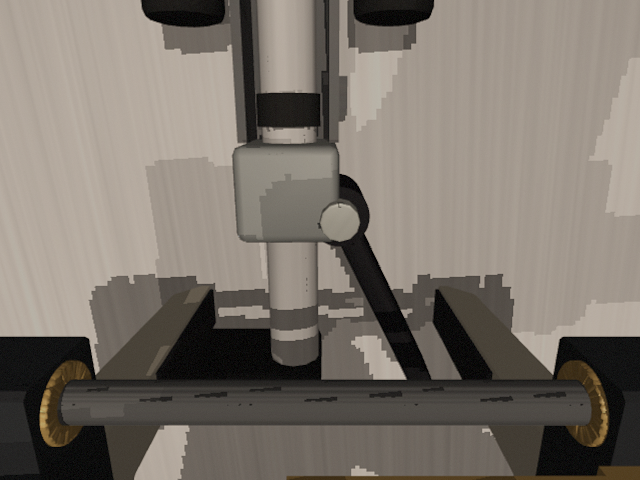

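The band (rows 93–126) stands about 3.4 mm short of the collar's back edge (row 140), and the lever is still open. I pull the rest of the way, check, and then shut the lever.

```bash
cat > m.py <<'E'
from h import *
def gap():
    p=campose('wrist'); im=cv2.cvtColor(camera('wrist'),cv2.COLOR_RGB2GRAY); xs=np.arange(-60,-20,.5); v=[]
    for x in xs:
        u,w=proj(tp(x,0,45),p); v.append(cv2.getRectSubPix(im,(7,1),(float(u),float(w))).mean())
    v=np.array(v); b=xs[v<60]; return (b.min(),b.max()) if len(b) else None
E
python3 - <<'E'
from m import *
print(gap())
servo_line(tp(43.2,11,200),velocity=20); print(tri(read_ee_pos()),gap(),np.round(read_contact_force(),1))
servo_line(tp(43.2,5.7,200),velocity=30); pause(0.4); print(tri(read_ee_pos()),gap(),np.round(read_contact_force(),1),read_time())
p=campose('wrist'); save('wrist','w4.png')
print([(s,tri(q)) for s,q in lm('mark','wrist',p)+lm('collar_back','wrist',p)+lm('lever_tip','wrist',p)])
E
```

```text
(np.float64(-43.5), np.float64(-34.0))
[43.1, 10.9, 200.0] (np.float64(-40.0), np.float64(-30.5)) [ 2.5 -3.6  1.4]
[43.3, 6.8, 199.2] (np.float64(-39.5), np.float64(-30.5)) [-3.  -5.3 -0.8] 25.7083
[(0.75, [-33.3, 1.9, 31.5]), (0.55, [-31.1, -0.9, 33.6]), (0.82, [64.5, 46.2, 34.6])]
```

View pics/w4.png

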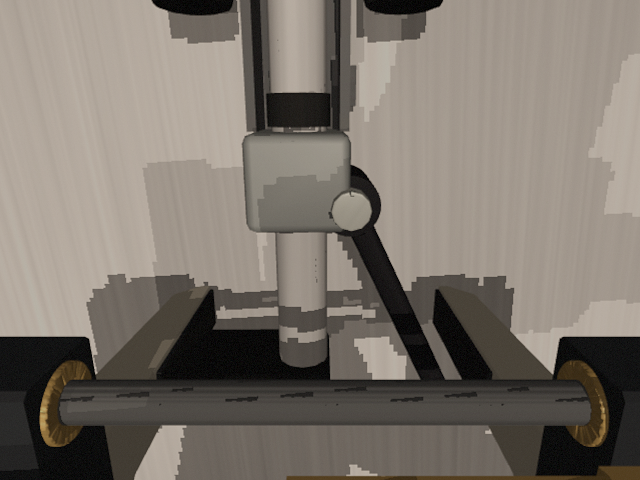

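The band (row 126) now all but meets the collar (row 130), within 1 mm, with about 4–5 N of pull and the lever open. Now I close the hand on the rod and lever.

```bash
python3 - <<'E'
from m import *
servo_line(tp(43.8,5.7,200),velocity=10); pause(.3); print(gap(),read_time())
for g in (.75,.55,.42,0.0):
    set_gripper(g); print(g,read_grip_width(),tri(read_ee_pos()),gap(),np.round(read_contact_force(),1),read_time())
pause(.4); p=campose('wrist'); save('wrist','w5.png')
print(gap(),[(s,tri(q)) for s,q in lm('mark','wrist',p)+lm('lever_tip','wrist',p)])
E
```

```text
(np.float64(-39.0), np.float64(-29.5)) 26.5083
0.75 0.7496278460585485 [43.7, 5.4, 200.3] (np.float64(-39.5), np.float64(-30.0)) [ 1.7 -3.3  1.2] 27.1667
0.55 0.5488286065207129 [43.8, 5.7, 200.0] (np.float64(-39.5), np.float64(-28.5)) [ 1.6 -4.3  0.5] 27.7667
0.42 0.4210535988327662 [43.8, 5.7, 200.0] (np.float64(-39.5), np.float64(-28.5)) [ 1.6 -4.6 -0.1] 28.2833
0.0 0.2941296479242732 [43.8, 5.0, 200.0] (np.float64(-39.5), np.float64(-30.0)) [ 4.8 -2.8 -4.3] 28.7
(np.float64(-39.5), np.float64(-28.5)) [(0.91, [-30.8, 4.0, 32.3]), (0.66, [70.8, 16.0, 33.3])]
```

View pics/w5.png

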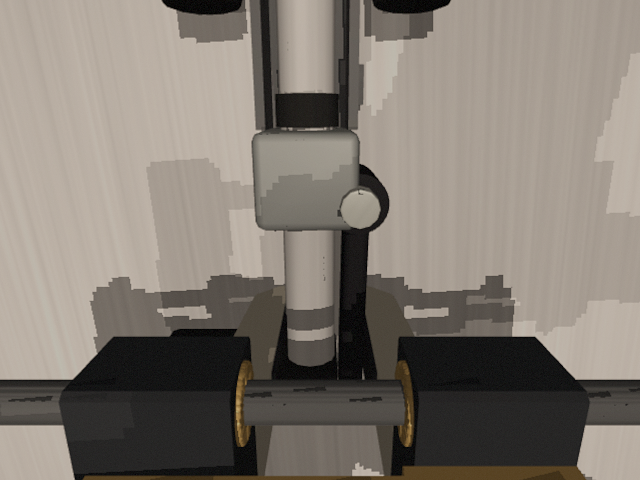

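The lever lies flat along the rod and the band meets the collar at row 127. The fingers have stopped at about 27 mm, close to the 29 mm expected. One last chip check, then I hand in.

```bash
python3 - <<'E'
from m import *
for c in('top','scene'): camera(c); print(c,lm('chip_a',c)[:3])
print(gap(),read_grip_width(),np.round(read_contact_force(),1),read_time())
finish_job()
E
```

```text
top [(0.7, [533.6, 311.0, 44.4]), (0.44, [524.9, 305.9, 23.6])]
scene [(0.51, [535.7, 306.1, 46.4]), (0.38, [533.8, 304.9, 21.0])]
(np.float64(-39.5), np.float64(-28.5)) 0.29339166391940863 [ 6.5 -3.3 -3.4] 29.55
the job is handed in; nothing more can be done
```

The job is done and handed in at about 29.6 s: both chips are in the bin, the leg is held at its mark, and the lever is shut. `finish_job()` reports no verdict, so this rests on my own last checks:

- **Chips:** the top and scene cameras both place two chips inside the bin, at world heights of about 22 and 45 mm, below the rim. One chip seems to lie partly on the other.
- **Mark:** the front edge of the band read −30 to −28.5 mm in tripod x, against −30 mm for the collar's back face. The −28.5 readings probably include the shadowed collar edge. The last wrist picture shows the band meeting the collar to within about 1 mm.
- **Lever:** I left it open until the leg had been held at the mark. It now lies flat beside the rod in the picture, with the tip found at tripod y = 16 mm, where it belongs when shut.
- **Hold:** the hand still pinches rod and lever at about 27 mm opening, slightly under the nominal 29 mm, and stands behind the tab. The wrist force was 3–5 N along the leg, which fits the cord's pull. I had no direct reading of the finger force on the leg.

I kept the hand clear of the bystanders but did not measure them again at the end.

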